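# Brace the canister and unscrew its cap

## Robot

A 6-joint arm with a two-finger parallel gripper is mounted at the origin on the work surface. World frame = base frame: x ahead of the robot, y to its left, z up, the work surface at z = 0. Lengths are in m, angles in rad, forces in N, time in s.
With the tool pointing down it reaches from about 0.4 to 0.825 m from the base axis. Payload 7 kg.
Tool frame: the origin (TCP) lies on the centre line of the jaws, within the pads' length; the fingertips stand 14 mm ahead of it and the grasp point (between the pads) lies 5 mm behind it; z points along the fingers, y is the line along which they close (so a half turn about z gives the same grasp; the last joint's range is limited). The gripper opens to 88 mm and grips with 3 to 60 N. Pads are 19 mm wide; open, the fingers measure 130 mm over their backs; the gripper's body (78 mm by 193 mm) begins 47 mm behind the grasp point.
Start: joints at [-0.928, 0.359, 0.012, 0, -1.224, -0.288], TCP at [0.234, -0.633, 0.241] pointing down, gripper open.
Joint ranges: [-3.07, 3.07], [-1.43, 2.12], [-1.02, 1.25], [-3.03, 1.67], [-3.05, -0], [-3.03, 3.03]. Speed limits (rad/s): [2.39, 2.39, 3.01, 3.14, 3.14, 3.14].

## Interface

Orientations are given as [roll, pitch, yaw] about the fixed x, y, z axes, in that order (R = Rz(yaw) Ry(pitch) Rx(roll)).
In Python, from station import arm gives the robot as it stands.
- The arm moves only by the tool move_arm, never from a script. Its argument "rows" is a list of rows, each an object with "translation": the shift along the tool's x, y, z in cm, a list of three; "rot": the turn, a rotation vector about the tool's x, y, z in degrees, a list of three; "hand": the closure, from 0 (fully open) to 1 (shut). A call has 1 to 8 rows; each row is the pose to reach, as a shift and turn from the pose commanded when the call began, along the tool's axes at that moment; what a row does not reach only later rows make up. A row lasts 1/12 s, in which the tool goes at most 41.7 mm and 7.16 degrees, less where a joint would pass 70% of its speed; a pose out of reach is approached as far as the arm can. A call with a gripper value outside its range is refused whole. The fingers move at their own pace and stop on an object; "squeeze" is the grip in N (left out, the last holds). Time passes only in rows, so rows that repeat a pose let the fingers close. It gives the time, the measured TCP pose, the force, the opening and the grip force at its end, in the units of the state.
- arm.get_state(): the state, without advancing time (a new reading comes with each control period).
- arm.grab_frame(name): name is "scene" or "top"; returns (picture, depth): 400x640x3 uint8, red, green, blue; 400x640 float32, m along the optical axis (not along the pixel's ray), 0 where there is no reading.
- arm.camera_params(name): a dict with "vfov" (degrees; the focal length in pixels is half the picture's height over the tangent of half this angle, whatever the lens; pixels are square), "cx", "cy" (the principal point, pixels), "k1" (the pictures are not rectified: a ray, as slopes to the right and down, at radius r is drawn at 1 + k1 r^2 times it, then the intrinsics apply), "position" and "orientation" of the camera in the world. Camera axes: x right, y down, z forward; pixel columns grow to the right and rows downward; lengths in m; the calibration is good to about 2 mm. A picture is of the moment at which its call begins. camera_params takes no time and is no camera call.
- arm.job_done(): hands the job in; it is judged then, once.
Trained networks look in the newest picture that a camera, given by its name, has taken for a name from the list of things; names that differ only in an ending like _2 or _b are one class to them, and where a whole thing is asked for, a point or a joint stands for the part that bears it (a point fixed in the world has none). Each returns a list of dicts, best first, with "p" (0 to 1); they miss things now and then, are a little off and sometimes report something else, mostly with a low value. They report only what shows in the picture. A call takes as long as a camera call. They do not tell look-alikes from the thing itself.
- arm.search_frame(label, camera): "point" ([x, y, z] in m, in the coordinates of the camera as it stood for that picture, good to about 4 mm: the middle of the surface that is visible of it).
- arm.pinpoint(label, camera): "point" ([x, y, z] in m, in the coordinates of the camera as it stood for that picture, good to about 4 mm: a listed point, or the origin of a listed thing).
The state is a dict: "t": time; "q": joint angles; "qd": joint speeds; "joint_efforts": joint torques, N m; "eef_pos": TCP position; "ee_rot": TCP orientation; "force": force on the tool from outside, world axes, zero at the start; "moment": the same for the moment, N m; "width": finger opening in m; "gripper_force": force on a finger pad.
Only numpy, scipy, OpenCV 4.12 (cv2) and the standard library are available. Lean on these libraries where they do the work, as an engineer would, in place of code of your own. Each camera call takes 0.05 s, during which the arm holds its last target. There are 200 camera calls.

## Task

Bring the canister along the bench into the steel track, with its square foot under the lips and up against the end stop and its cap still on. Braced there, unscrew the tight cap anticlockwise until its threads let go, lift it straight up, and finish still holding it in the gripper, level and a centimetre or two clear above the canister's mouth, touching nothing else. Leave the canister home in the track and do not disturb the other things on the bench.

Things in the scene. Friction and masses are not known exactly. Their poses are not given: they have to be found in the camera images.
- canister: Aluminium canister, 0.35 kg, loose, before the track's mouth. Origin: centre of its underside. Square foot 76 x 76 mm with 12 mm cut corners, 8 mm thick, sides along its x and y; round body 54 mm wide up to 48 mm height, then a neck 40 mm wide (50 over its threads) up to 70 mm. Turning the cap takes about 0.5 N m: on the open bench the canister spins with it; in the track it cannot.
- canister_mouth (a point): Centre of the canister's mouth, 70 mm above its underside. In the mouth sits a sprung rubber seal disc 36 mm wide that stands 2 mm above this point with the cap tight, 5 mm once the cap is free; it pushes the cap up with 15 N falling to 6 N, which makes the cap tight.
- cap: Dark steel screw cap, 120 g, 40 mm tall: a round ribbed head 61 mm wide (its upper 18 mm, the part to grip) on a hollow skirt 59 mm wide. Origin: centre of its lower open rim, z up; when tight it is 50 mm above the canister's underside. Its x axis starts 12 to 32 degrees anticlockwise (from above) of the canister's x; it is free from 84 to 160.
- cap_top (a point): Centre of the cap's flat top, 40 mm above its rim (90 mm above the bench when tight). Turned anticlockwise the cap rises about 2.5 to 3 mm and comes free after 50 to 72 degrees; a turn of 85 degrees always frees it, beyond 125 it may meet a stop; clockwise it is blocked. Once free it lifts straight off, and is clear of the mouth when raised 25 mm or more from tight.
- track: Bracing track fixed on the bench: two steel rails along its x axis, 17 mm high, 80 mm apart inside, each with a lip overhanging inward (63 mm between lips, underside 12.5 mm above the bench), end stop at +x, open at -x. No floor: the foot slides on the bench. Origin: on the bench, where the canister's origin is when fully home (1 mm play to the stop, 2 mm each side).
- track_mouth (a point): Middle of the track's open end, on the bench, 83 mm before the track's origin along its x axis. Two flared guides, about 110 mm apart here, narrow to the 80 mm channel 47 mm before the origin, where the lips begin. The canister goes in along the track's +x; push it low or take its weight off (lift 2 mm) while sliding: dragged by its cap alone it may tip.
- copper_cup: Bystander, not to be disturbed: small copper cup of brass tokens, 54 mm wide, 50 mm tall; origin at the centre of its underside.
- tall_stack: Bystander, not to be disturbed: stack of brown clay chips stuck together, 39 mm wide, 37 mm tall; origin at the centre of its underside.
- short_stack: Bystander, not to be disturbed: stack of brown clay chips stuck together, 39 mm wide, 20 mm tall; origin at the centre of its underside.
- die: Bystander, not to be disturbed: white 19 mm die; origin at the centre of its underside.
- stick_tip: Bystander, not to be disturbed: white melamine dice stick tip, a bent flat bar 120 mm long, 8 mm thick; origin at the centre of its underside.
- magnifier: Bystander, not to be disturbed: brass magnifier on a stand, round base 90 mm wide, 148 mm tall; origin at the centre of its underside.
- card_box: Bystander, not to be disturbed: cardboard card box 90 x 64 x 20 mm lying flat; origin at the centre of its underside.
Not all that is in view belongs to the job. Of the things like the track, leave any that is blue; of the rest the smaller one is meant.

How it is judged:
On the way, in this order (a step that is already met when the one before it is completed fails the run):
1. the canister is home in the track, upright, with its cap still on (x of canister in the frame of track between -0.008 and 0.006 m and y of canister in the frame of track between -0.006 and 0.006 m and z of canister in the frame of track below 0.005 m and angle between canister's own z axis and vertical below 0.06 rad and z of cap in the frame of canister below 0.0525 m), for 0.2 s.
2. the cap is unscrewed and off its threads while the canister stays home (x of canister in the frame of track between -0.008 and 0.006 m and y of canister in the frame of track between -0.006 and 0.006 m and z of canister in the frame of track below 0.005 m and angle between canister's own z axis and vertical below 0.06 rad and z of cap in the frame of canister above 0.062 m), for 0.1 s.
At the end, for the whole second after the job is handed in: Canister within 8 mm of home in the track, upright; gripper holds the cap still, level within 8 degrees, centred within 12 mm over the canister, its lower rim 76 to 113 mm above the canister's underside (just clear of the mouth), not touching the canister (x of canister in the frame of track between -0.008 and 0.006 m and y of canister in the frame of track between -0.006 and 0.006 m and z of canister in the frame of track below 0.005 m and angle between canister's own z axis and vertical below 0.06 rad and z of cap in the frame of canister between 0.076 and 0.113 m and horizontal distance between cap and canister below 0.012 m and angle between cap's own z axis and vertical below 0.15 rad and contact force between the fingers and cap above 2 N and contact force between cap and canister below 0.1 N and linear speed of each of cap, canister below 0.02 m/s); the arm keeps its last pose, push and grip.
It fails at once if a bystander was moved more than 25 mm (distance of any of copper_cup, tall_stack, short_stack, die, stick_tip, magnifier, card_box from where it was at the start of the episode above 0.025 m).
It fails at once if the cap was carried well away from above the canister (horizontal distance between cap and canister above 0.06 m or z of cap in the frame of canister above 0.2 m).
It also fails if it takes over 48 s, if anything falls off the work surface, if the arm or the gripper's body presses on something with over 40 N, if the wrist force passes 120 N, or if a joint passes its speed limit or range.

## Working session

There is one attempt and no reset: what is moved stays moved. The work goes in short steps, Python scripts to look and compute and a tool call to move; the robot and the scene stay as the last step left them, time stands still between calls to the robot, and variables do not carry over. Pictures are saved under pics/ and viewed, at most 10 in all, crops included, and the job is handed in when it is done.

Besides the shell and the picture viewer there is one more tool, called after "Request:" by a JSON object that holds its "name" and its "arguments". move_arm: Moves the arm, as the interface text tells. Its arguments: {"type":"object","properties":{"rows":{"type":"array","items":{"type":"object","properties":{"translation":{"type":"array","items":{"type":"number"}},"rot":{"type":"array","items":{"type":"number"}},"hand":{"type":"number"}}}},"squeeze":{"type":"number"}},"required":["rows"]}

```bash
mkdir -p pics
cat > h.py <<'E'
import numpy as np, cv2
from scipy.spatial.transform import Rotation as R
from station import arm
def cam(n):
    p=arm.camera_params(n); o=np.array(p['orientation'],float)
    M=R.from_euler('xyz',o).as_matrix() if o.shape==(3,) else o
    return p,M,np.array(p['position'])
def toW(n,pt):
    p,M,t=cam(n); return M@np.array(pt)+t
def cloud(n,depth):
    p,M,t=cam(n); f=200/np.tan(np.radians(p['vfov'])/2)
    K=np.array([[f,0,p['cx']],[0,f,p['cy']],[0,0,1]])
    v,u=np.mgrid[0:400,0:640]
    uv=cv2.undistortPoints(np.stack([u.ravel(),v.ravel()],1).astype(np.float64)[:,None],K,np.array([p['k1'],0,0,0.])).reshape(400,640,2)
    P=np.concatenate([uv,np.ones((400,640,1))],2)*depth[...,None]
    return P@M.T+t
E
python3 - <<'E'
from h import *
for n in ['top','scene']:
    print(arm.camera_params(n))
    im,d=arm.grab_frame(n); cv2.imwrite(f'pics/{n}0.png',im[...,::-1]); np.save(n+'d.npy',d); np.save(n+'i.npy',im)
    for l in ['canister','cap_top','track','track_mouth','canister_mouth']:
        for r in arm.pinpoint(l,n)[:4]: print(n,l,round(r['p'],2),toW(n,r['point']).round(4))
print(arm.get_state())
E
```

```text
{'vfov': 57.723621024925336, 'cx': 317.74878899789263, 'cy': 203.3216101307461, 'k1': 0.026342795078573955, 'position': array([0.31700864, 0.01610012, 1.15410201]), 'orientation': array([-2.93778565,  0.00411453, -1.53100085])}
top canister 0.55 [ 0.512  -0.0544  0.001 ]
top cap_top 0.63 [ 0.5133 -0.057   0.0876]
top track 0.69 [ 0.494  -0.2557 -0.0012]
top track 0.62 [ 0.6537 -0.0141  0.0019]
top track_mouth 0.82 [ 0.4161 -0.2692  0.0007]
top track_mouth 0.76 [ 0.5766 -0.0346 -0.0009]
top canister_mouth 0.48 [ 0.5122 -0.0565  0.0687]
{'vfov': 44.440888823466764, 'cx': 321.0285984434637, 'cy': 199.18250779226716, 'k1': 0.03230271064873324, 'position': array([ 1.58098813, -0.32483501,  0.95526253]), 'orientation': array([-2.25421937,  0.02190579,  1.22504014])}
scene canister 0.86 [ 5.135e-01 -5.490e-02 -2.000e-04]
scene cap_top 0.93 [ 0.5124 -0.0504  0.0863]
scene track 0.87 [ 0.6521 -0.0137 -0.0014]
scene track 0.8 [ 0.3859  0.1749 -0.0025]
scene track 0.8 [ 4.914e-01 -2.563e-01  1.000e-04]
scene track_mouth 0.82 [ 0.4094 -0.2728 -0.0018]
scene canister_mouth 0.58 [ 0.5124 -0.0535  0.0674]
scene canister_mouth 0.55 [ 0.5393  0.1084 -0.002 ]
{'t': 0.6, 'q': array([-9.27906909e-01,  3.58616706e-01,  1.18953933e-02,  1.90847214e-05,
       -1.22411959e+00, -2.88121724e-01]), 'qd': array([-0.00018695, -0.00011571, -0.00199937, -0.00057052,  0.00017675,
       -0.00113677]), 'joint_efforts': array([-2.15100624e-05, -5.81992471e+01,  2.93178928e+01,  6.99977830e+00,
        1.23231325e-02, -3.37320751e-05]), 'eef_pos': array([ 0.23445537, -0.63294441,  0.24055187]), 'ee_rot': array([ 3.14155501e+00, -2.98760818e-05, -2.78681847e+00]), 'force': array([-0.1432832 ,  0.72011724, -0.06921161]), 'moment': array([-0.08362207,  0.05199592,  0.05840997]), 'gripper_force': 0.0, 'width': 0.08764911829245149}
```

View pics/top0.png

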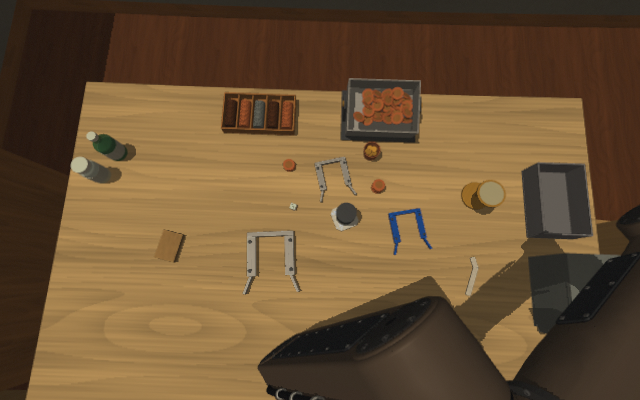

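View pics/scene0.png

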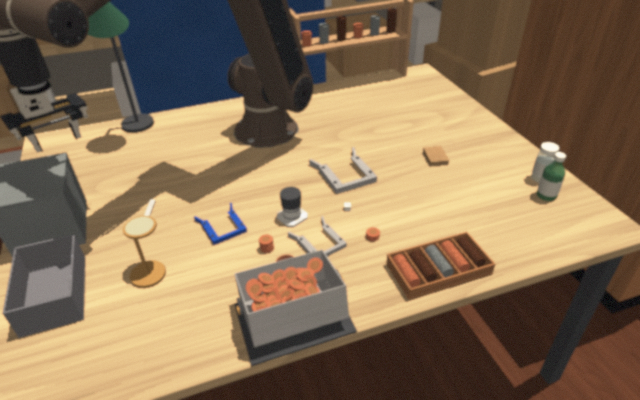

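The top view shows the canister cap at about (346,214), the small grey track at (335,175) with its stop at the top, the big grey one at (270,255) and the blue one at (408,228). The stacks and cup stand close to the small track. Next I'll rectify both views to the foot-top plane and the rail-top plane.

```bash
cat >> h.py <<'E'
def rect(n,im,z,cx,cy,half,res):
    # image rows: up = +x, left = +y
    p,M,t=cam(n); f=200/np.tan(np.radians(p['vfov'])/2)
    K=np.array([[f,0,p['cx']],[0,f,p['cy']],[0,0,1]]); N=int(2*half/res)
    v,u=np.mgrid[0:N,0:N]
    W=np.stack([cx+half-v*res,cy+half-u*res,np.full((N,N),z)],-1).reshape(-1,3)
    Rc=M.T
    uv,_=cv2.projectPoints(W,cv2.Rodrigues(Rc)[0],-Rc@t,K,np.array([p['k1'],0,0,0.]))
    uv=uv.reshape(N,N,2).astype(np.float32)
    return cv2.remap(im,uv[...,0],uv[...,1],cv2.INTER_CUBIC)
E
python3 - <<'E'
from h import *
rows=[]
for z,cx,cy in[(.008,.512,-.055),(.017,.645,-.015)]:
    r=[]
    for n in['top','scene']:
        im=np.load(n+'i.npy'); a=rect(n,im,z,cx,cy,.11 if z>.01 else .06,.22/290 if z>.01 else .12/290)
        r.append(a)
    rows.append(np.hstack(r))
cv2.imwrite('pics/r.png',np.vstack(rows)[...,::-1])
for n in['top','scene']:
    C=cloud(n,np.load(n+'d.npy'))
    m=(C[...,2]>.013)&(C[...,2]<.022)&(np.hypot(C[...,0]-.645,C[...,1]+.015)<.085)
    P=C[m]; print(n,len(P)); rc=cv2.minAreaRect((P[:,:2]*1000).astype(np.float32)); print(rc)
    m=(C[...,2]>.083)&(np.hypot(C[...,0]-.512,C[...,1]+.054)<.06); P=C[m]; print('captop',len(P),P.mean(0),P.min(0),P.max(0))
    m=(C[...,2]>.004)&(C[...,2]<.012)&(np.hypot(C[...,0]-.512,C[...,1]+.054)<.06); P=C[m]; print('foot',len(P),cv2.minAreaRect((P[:,:2]*1000).astype(np.float32)))
E
```

```text
top 391
((642.1973266601562, -16.23352813720703), (123.8590087890625, 108.68446350097656), 12.792623519897461)
captop 328 [ 0.51219373 -0.05474835  0.08900564] [ 0.48296179 -0.08590294  0.08354561] [ 0.54174865 -0.02601954  0.09447439]
foot 185 ((491.7720947265625, -53.996246337890625), (100.65280151367188, 75.99393463134766), 72.02532196044922)
scene 330
((645.1134033203125, -18.156585693359375), (121.80201721191406, 113.3206787109375), 12.119897842407227)
captop 255 [ 0.51716929 -0.05409679  0.08808627] [ 0.47960027 -0.08439125  0.08336327] [ 0.55139938 -0.02352897  0.0935941 ]
foot 184 ((516.0496826171875, -53.24138641357422), (76.62389373779297, 79.25321960449219), 21.05634117126465)
```

View pics/r.png

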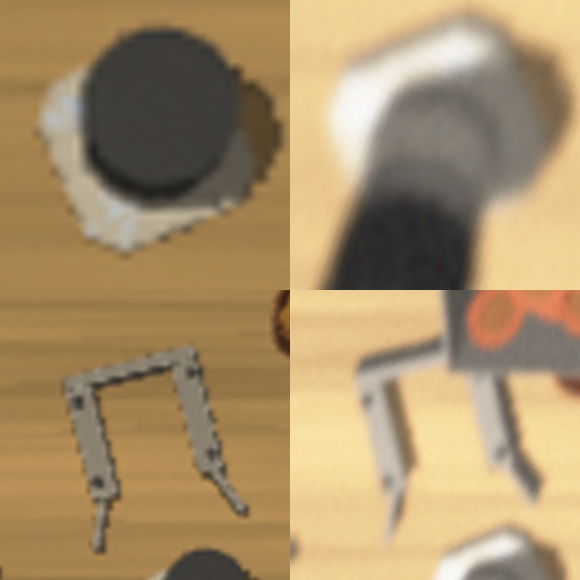

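```bash
cat > fit.py <<'E'
from h import *
from scipy.optimize import minimize
cx,cy,half,res=.63,-.018,.11,.0005
N=int(2*half/res)
for n in['top','scene']:
    im=np.load(n+'i.npy')
    a=rect(n,im,.017,cx,cy,half,res)
    hsv=cv2.cvtColor(a,cv2.COLOR_RGB2HSV); s=cv2.GaussianBlur(hsv[...,1].astype(np.float32),(0,0),2)
    m=1/(1+np.exp((s-(80 if n=='top' else 50))/8))
    w=np.ones((N,N),np.float32)
    if n=='scene': w[:int((cx+half-.70)/res)]=0   # chips box
    v,u=np.mgrid[0:N,0:N]; X=cx+half-v*res; Y=cy+half-u*res
    w[np.hypot(X-.512,Y+.054)<.052+(.03 if n=='scene' else .01)]=0
    if n=='scene': w[(Y<-.03)&(X>.66)]=0
    w[np.hypot(X-.65,Y+.015)>.095]=0
    def model(p):
        x0,y0,th,b,st,lx=p; c,sn=np.cos(th),np.sin(th)
        x=(X-x0)*c+(Y-y0)*sn; y=abs(-(X-x0)*sn+(Y-y0)*c)
        sg=lambda q:1/(1+np.exp(-np.clip(q/.0007,-40,40)))
        rail=sg(np.minimum.reduce([y-.0315,b-y,x+.047,.039+st-x]))
        stop=sg(np.minimum.reduce([b-y,x-lx,.039+st-x]))
        gy=.040+.003+(-.047-x)*15/36; g=sg(np.minimum.reduce([.004-abs(y-gy),-.047-x,x+.083]))
        return np.maximum.reduce([rail,stop,g])
    f=lambda p:float((w*(model(p)-m)**2).mean())
    best=min((minimize(f,[.653,-.014,np.radians(t),.048,.010,.036],method='Nelder-Mead',options=dict(maxiter=700,initial_simplex=np.array([.653,-.014,np.radians(t),.048,.010,.036])+np.vstack([np.zeros(6),np.diag([.006,.006,.06,.004,.004,.003])]))) for t in(13,18)),key=lambda r:r.fun)
    p=best.x; print(n,p.round(4),np.degrees(p[2]),best.fun)
    o=np.stack([m*255,model(p)*255,w*60],-1).astype(np.uint8); cv2.imwrite(f'pics/fit_{n}.png',o)
cv2.imwrite('pics/fit.png',np.hstack([cv2.resize(cv2.imread(f'pics/fit_{n}.png'),(400,400)) for n in('top','scene')]))
E
python3 fit.py
```

```text
top [ 0.653  -0.014   0.2447  0.0509  0.01    0.0371] 14.020236253703976 0.0015885547568811498
scene [ 0.6635 -0.0141  0.262   0.0508  0.008   0.0342] 15.013994603852137 0.00616908066990812
```

View pics/fit.png

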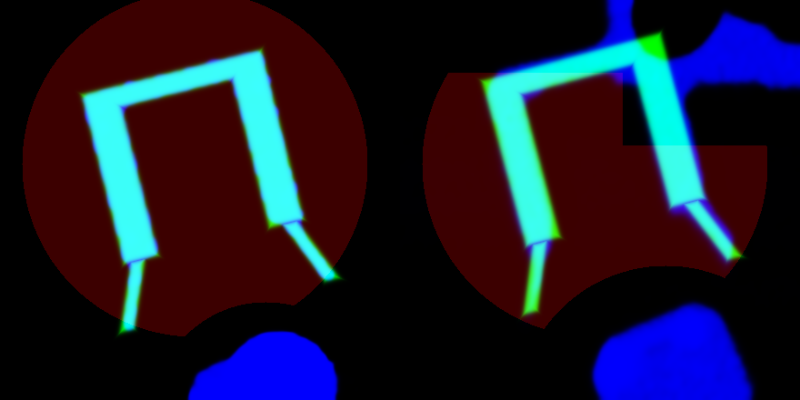

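The overlay of the fit (left, top camera) matches the rails: the track origin is (0.653, -0.014) with yaw about 14°. The scene fit is blocked partly by the chip box, so I'll use the top one. The foot's yaw is about 21.5° and its centre is (0.512, -0.0545).

```bash
cat > go.py <<'E'
import sys
from h import *
def go(x,y,z,yaw):
    s=arm.get_state(); A=R.from_euler('xyz',s['ee_rot']); B=R.from_euler('xyz',[np.pi,0,np.radians(yaw)])
    p=np.array(s['eef_pos'])
    print('tr cm',(A.inv().apply(np.array([x,y,z])-p)*100).round(2),'rot',np.degrees((A.inv()*B).as_rotvec()).round(2))
    print('t',s['t'],'at',p.round(4),np.degrees(s['ee_rot']).round(2),'w',s['width'],'gf',s['gripper_force'],'F',s['force'].round(1),'q',s['q'].round(2))
if __name__=='__main__': go(*map(float,sys.argv[1:5]))
E
python3 go.py .5122 -.0547 .14 -158.5
python3 - <<'E'
from h import *
im=np.load('topi.npy')
# refine foot yaw/centre on top view at z=8mm: bright/grey mask
a=rect('top',im,.008,.512,-.0545,.06,.0005); s=cv2.cvtColor(a,cv2.COLOR_RGB2HSV)
m=((s[...,1]<95)).astype(np.uint8)
v,u=np.nonzero(m); P=np.stack([.512+.06-v*.0005,-.0545+.06-u*.0005],1)
for th in np.arange(15,30,1.5):
    c,n=np.cos(np.radians(th)),np.sin(np.radians(th)); D=P-[.5122,-.0547]
    x=D@[c,n]; y=D@[-n,c]; print(th,np.percentile(x,[.7]).round(4),np.percentile(y,[.7,99.3]).round(4),
      'edge sharp',np.histogram(x,np.arange(-.042,-.03,.001))[0].tolist(),np.histogram(y,np.arange(.03,.044,.001))[0].tolist())
E
```

```text
tr cm [-46.13  44.57  10.06] rot [ 0.   -0.   -1.17]
t 0.6 at [ 0.2345 -0.6329  0.2406] [ 180.     -0.   -159.67] w 0.08764911829245149 gf 0.0 F [-0.1  0.7 -0.1] q [-0.93  0.36  0.01  0.   -1.22 -0.29]
15.0 [-0.0382] [-0.0418  0.0376] edge sharp [1, 34, 64, 96, 140, 162, 196, 227, 250, 257, 267, 275] [268, 262, 255, 246, 214, 175, 147, 115, 76, 42, 8, 0, 0]
16.5 [-0.038] [-0.0419  0.0373] edge sharp [0, 17, 56, 97, 141, 171, 210, 237, 249, 257, 265, 274] [269, 264, 250, 244, 234, 187, 148, 115, 67, 27, 0, 0, 0]
18.0 [-0.0378] [-0.0422  0.0371] edge sharp [0, 3, 43, 99, 142, 189, 227, 236, 246, 258, 267, 270] [267, 261, 251, 242, 233, 213, 156, 111, 56, 8, 0, 0, 0]
19.5 [-0.0376] [-0.0425  0.0368] edge sharp [0, 0, 21, 96, 155, 211, 228, 237, 247, 257, 264, 270] [267, 259, 248, 242, 233, 226, 174, 108, 35, 0, 0, 0, 0]
21.0 [-0.0375] [-0.0428  0.0367] edge sharp [0, 0, 5, 84, 181, 222, 228, 239, 247, 254, 262, 270] [265, 257, 250, 242, 232, 224, 204, 103, 10, 0, 0, 0, 0]
22.5 [-0.0375] [-0.0431  0.0367] edge sharp [0, 0, 0, 67, 210, 222, 230, 239, 247, 253, 262, 272] [263, 256, 250, 241, 232, 221, 214, 105, 0, 0, 0, 0, 0]
24.0 [-0.0375] [-0.0433  0.0367] edge sharp [0, 0, 0, 75, 208, 221, 232, 241, 245, 254, 264, 271] [265, 255, 248, 240, 233, 220, 210, 106, 2, 0, 0, 0, 0]
25.5 [-0.0376] [-0.0436  0.0367] edge sharp [0, 0, 4, 98, 185, 226, 231, 239, 247, 255, 266, 271] [264, 257, 248, 239, 231, 218, 197, 103, 19, 0, 0, 0, 0]
27.0 [-0.0378] [-0.0439  0.0369] edge sharp [0, 0, 29, 107, 162, 219, 232, 241, 247, 260, 263, 276] [266, 256, 249, 238, 229, 220, 165, 110, 37, 5, 0, 0, 0]
28.5 [-0.038] [-0.0441  0.0371] edge sharp [0, 7, 52, 114, 153, 198, 229, 244, 249, 260, 268, 271] [267, 259, 245, 239, 229, 199, 153, 111, 53, 18, 0, 0, 0]
```

Request:
{"name": "move_arm", "arguments": {"rows": [{"translation": [-46, 44.5, 2], "rot": [0, 0, -1], "hand": 0}, {"translation": [-46, 44.5, 2], "rot": [0, 0, -1], "hand": 0}, {"translation": [-46, 44.5, 2], "rot": [0, 0, -1], "hand": 0}, {"translation": [-46, 44.5, 2], "rot": [0, 0, -1], "hand": 0}, {"translation": [-46, 44.5, 2], "rot": [0, 0, -1], "hand": 0}, {"translation": [-46, 44.5, 2], "rot": [0, 0, -1], "hand": 0}, {"translation": [-46, 44.5, 2], "rot": [0, 0, -1], "hand": 0}, {"translation": [-46, 44.5, 2], "rot": [0, 0, -1], "hand": 0}], "squeeze": 60}}

```text
t: 1.27
eef_pos: [0.379, -0.3307, 0.2304]
ee_rot: [-3.141, 0.001, -2.77]
force: [1.5, 0.6, 0.3]
width: 0.0875
gripper_force: 0.0
```

```bash
python3 go.py .5122 -.0547 .14 -158.5
```

```text
tr cm [-22.44  20.88   9.05] rot [-0.03  0.04 -0.18]
t 1.2667 at [ 0.379  -0.3307  0.2304] [-1.7997e+02  4.0000e-02 -1.5868e+02] w 0.08752321555541438 gf 0.0 F [1.5 0.6 0.3] q [-0.33  0.08 -0.38  0.   -1.11 -0.87]
```

Request:
{"name": "move_arm", "arguments": {"rows": [{"translation": [-22.2, 21, 5], "rot": [0, 0, 0], "hand": 0}, {"translation": [-22.2, 21, 5], "rot": [0, 0, 0], "hand": 0}, {"translation": [-22.2, 21, 5], "rot": [0, 0, 0], "hand": 0}, {"translation": [-22.2, 21, 5], "rot": [0, 0, 0], "hand": 0}, {"translation": [-22.2, 21, 5], "rot": [0, 0, 0], "hand": 0}, {"translation": [-22.2, 21, 5], "rot": [0, 0, 0], "hand": 0}, {"translation": [-22.2, 21, 5], "rot": [0, 0, 0], "hand": 0}, {"translation": [-22.2, 21, 8], "rot": [0, 0, 0], "hand": 0}]}}

```text
t: 1.93
eef_pos: [0.5143, -0.0521, 0.1543]
ee_rot: [-3.139, 0.01, -2.766]
force: [2.5, 0.5, 1.4]
width: 0.0877
gripper_force: 0.0
```

Request:
{"name": "move_arm", "arguments": {"rows": [{"translation": [0, 0, 0], "rot": [0, 0, 0], "hand": 0}, {"translation": [0, 0, 0], "rot": [0, 0, 0], "hand": 0}]}}

```text
t: 2.1
eef_pos: [0.5082, -0.0554, 0.1488]
ee_rot: [3.141, -0.003, -2.767]
force: [0.4, 0.6, 0.3]
width: 0.0877
gripper_force: 0.0
```

```bash
python3 go.py .5122 -.0547 .076 -158.5
```

```text
tr cm [-0.42 -0.09  7.27] rot [ 0.03 -0.2  -0.04]
t 2.1 at [ 0.5082 -0.0554  0.1488] [ 179.97   -0.2  -158.54] w 0.08770815476777578 gf 0.0 F [0.4 0.6 0.3] q [ 0.28  0.17 -0.47 -0.   -0.93 -1.47]
```

Request:
{"name": "move_arm", "arguments": {"rows": [{"translation": [-0.4, -0.1, 3], "rot": [0, 0, 0], "hand": 0}, {"translation": [-0.4, -0.1, 5], "rot": [0, 0, 0], "hand": 0}, {"translation": [-0.4, -0.1, 6.5], "rot": [0, 0, 0], "hand": 0}, {"translation": [-0.4, -0.1, 7.3], "rot": [0, 0, 0], "hand": 0}, {"translation": [-0.4, -0.1, 7.3], "rot": [0, 0, 0], "hand": 0}, {"translation": [-0.4, -0.1, 7.3], "rot": [0, 0, 0], "hand": 0}]}}

```text
t: 2.6
eef_pos: [0.5134, -0.0563, 0.0781]
ee_rot: [-3.141, 0.001, -2.77]
force: [-0.0, 0.3, 0.5]
width: 0.0877
gripper_force: 0.0
```

```bash
python3 go.py .5122 -.0547 .076 -158.5
python3 - <<'E'
from h import *
im,d=arm.grab_frame('scene'); C=cloud('scene',d)
m=(C[...,2]>.0)&(C[...,2]<.012)&(np.hypot(C[...,0]-.516,C[...,1]+.053)<.05); print(m.sum())
cv2.imwrite('pics/s1.png',cv2.resize(im[150:270,220:380,::-1],(640,480)))
E
```

```text
tr cm [0.06 0.19 0.21] rot [-0.02  0.04 -0.21]
t 2.6 at [ 0.5134 -0.0563  0.0781] [-1.7998e+02  4.0000e-02 -1.5871e+02] w 0.08765523640316582 gf 0.0 F [-0.   0.3  0.5] q [ 0.27  0.27 -0.54  0.   -0.76 -1.47]
266
```

View pics/s1.png

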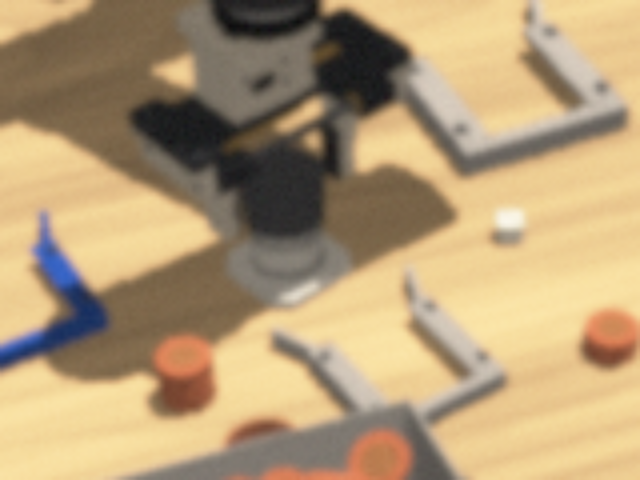

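The crop shows the fingers straddling the cap at (285,195), with the foot on the bench. Now I'll close.

Request:
{"name": "move_arm", "arguments": {"rows": [{"translation": [0, 0.2, 0.2], "rot": [0, 0, 0], "hand": 0.2}, {"translation": [0, 0.2, 0.2], "rot": [0, 0, 0], "hand": 0.3}, {"translation": [0, 0.2, 0.2], "rot": [0, 0, 0], "hand": 0.4}, {"translation": [0, 0.2, 0.2], "rot": [0, 0, 0], "hand": 0.5}, {"translation": [0, 0.2, 0.2], "rot": [0, 0, 0], "hand": 0.6}, {"translation": [0, 0.2, 0.2], "rot": [0, 0, 0], "hand": 0.6}, {"translation": [0, 0.2, 0.2], "rot": [0, 0, 0], "hand": 0.6}], "squeeze": 60}}

```text
t: 3.23
eef_pos: [0.5127, -0.0538, 0.0755]
ee_rot: [-3.141, 0.001, -2.769]
force: [0.6, -1.6, 3.0]
width: 0.0603
gripper_force: 60.0
```

```bash
python3 go.py .5122 -.0547 .076 -158.5
python3 - <<'E'
from h import *
im,d=arm.grab_frame('scene'); 
for l in('cap_top','canister'):
    for r in arm.pinpoint(l,'scene')[:2]: print(l,r['p'],toW('scene',r['point']).round(4))
E
```

```text
tr cm [ 0.08 -0.06 -0.05] rot [-0.02  0.04 -0.16]
t 3.2333 at [ 0.5127 -0.0538  0.0755] [-1.7998e+02  4.0000e-02 -1.5866e+02] w 0.060311424519576814 gf 60.00079929828644 F [ 0.6 -1.6  3. ] q [ 0.28  0.27 -0.55  0.   -0.75 -1.48]
cap_top 0.73 [ 0.5145 -0.05    0.0868]
canister 0.79 [ 0.5125 -0.0526 -0.001 ]
```

Request:
{"name": "move_arm", "arguments": {"rows": [{"translation": [0, 0, -0.2], "rot": [0, 0, 0], "hand": 0.6}, {"translation": [0, 0, -0.25], "rot": [0, 0, 0], "hand": 0.6}, {"translation": [0, 0, -0.25], "rot": [0, 0, 0], "hand": 0.6}, {"translation": [0, 0, -0.25], "rot": [0, 0, 0], "hand": 0.6}]}}

```text
t: 3.72
eef_pos: [0.5117, -0.0538, 0.0771]
ee_rot: [3.141, -0.001, -2.77]
force: [0.3, -0.1, -3.6]
width: 0.0599
gripper_force: 60.0
```

```bash
python3 go.py .5269 -.0455 .0777 -167.9
```

```text
tr cm [-1.72  0.22 -0.06] rot [ 0.02 -0.07  9.21]
t 3.7167 at [ 0.5117 -0.0538  0.0771] [ 1.7997e+02 -6.0000e-02 -1.5869e+02] w 0.05990141666701398 gf 59.99876081943512 F [ 0.3 -0.1 -3.6] q [ 0.28  0.27 -0.55 -0.   -0.76 -1.48]
```

Request:
{"name": "move_arm", "arguments": {"rows": [{"translation": [-0.4, 0, -0.05], "rot": [0, 0, 2], "hand": 0.6}, {"translation": [-0.8, 0.1, -0.05], "rot": [0, 0, 5], "hand": 0.6}, {"translation": [-1.3, 0.2, -0.05], "rot": [0, 0, 8], "hand": 0.6}, {"translation": [-1.7, 0.2, -0.05], "rot": [0, 0, 9.2], "hand": 0.6}, {"translation": [-1.7, 0.2, -0.05], "rot": [0, 0, 9.2], "hand": 0.6}, {"translation": [-1.7, 0.2, -0.05], "rot": [0, 0, 9.2], "hand": 0.6}]}}

```text
t: 4.22
eef_pos: [0.5272, -0.0457, 0.0778]
ee_rot: [3.142, -0.001, -2.928]
force: [0.4, 0.5, -4.4]
width: 0.0597
gripper_force: 60.0
```

```bash
python3 go.py .5269 -.0455 .0777 -167.9
python3 - <<'E'
from h import *
im,d=arm.grab_frame('scene'); a=rect('scene',im,.010,.56,-.035,.1,.0004)
cv2.imwrite('pics/s2.png',a[...,::-1])
E
```

```text
tr cm [0.03 0.03 0.01] rot [ 0.   -0.04  0.12]
t 4.2167 at [ 0.5272 -0.0457  0.0778] [ 1.8000e+02 -4.0000e-02 -1.6778e+02] w 0.059719639742648135 gf 59.998928904533386 F [ 0.4  0.5 -4.4] q [ 0.28  0.29 -0.51 -0.   -0.77 -1.64]
```

View pics/s2.png

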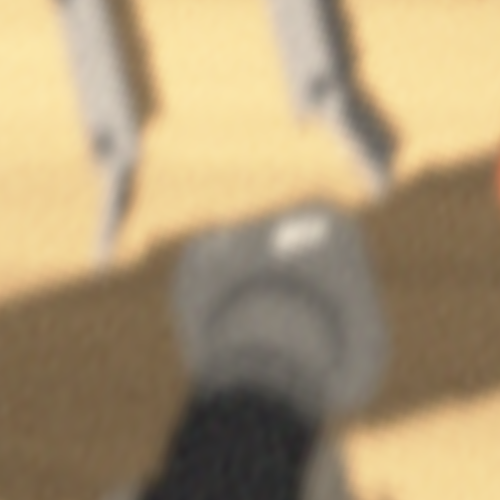

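The rectified crop shows the foot's front edge from (190,245) to (340,205), about 15° and parallel to the stop. It sits between the guide tips at (105,265) and (385,190). I'll advance and watch the forces.

```bash
python3 go.py .5657 -.0358 .0777 -167.9;python3 go.py .6045 -.0261 .0777 -167.9
```

```text
tr cm [-3.99  0.16  0.02] rot [ 0.01 -0.04  0.1 ]
t 4.2667 at [ 0.527  -0.0458  0.0779] [ 1.7999e+02 -4.0000e-02 -1.6780e+02] w 0.060032675404604656 gf 59.99882161617279 F [-0.1  0.6 -3.8] q [ 0.28  0.29 -0.51 -0.   -0.77 -1.64]
tr cm [-7.99  0.29  0.01] rot [ 0.01 -0.04  0.1 ]
t 4.2667 at [ 0.527  -0.0458  0.0779] [ 1.7999e+02 -4.0000e-02 -1.6780e+02] w 0.060032675404604656 gf 59.99882161617279 F [-0.1  0.6 -3.8] q [ 0.28  0.29 -0.51 -0.   -0.77 -1.64]
```

Request:
{"name": "move_arm", "arguments": {"rows": [{"translation": [-0.6, 0, 0], "rot": [0, 0, 0], "hand": 0.6}, {"translation": [-1.4, 0.1, 0], "rot": [0, 0, 0], "hand": 0.6}, {"translation": [-2.2, 0.1, 0], "rot": [0, 0, 0], "hand": 0.6}, {"translation": [-3, 0.1, 0], "rot": [0, 0, 0], "hand": 0.6}, {"translation": [-3.6, 0.15, 0], "rot": [0, 0, 0], "hand": 0.6}, {"translation": [-4, 0.15, 0], "rot": [0, 0, 0], "hand": 0.6}, {"translation": [-4, 0.15, 0], "rot": [0, 0, 0], "hand": 0.6}]}}

```text
t: 4.85
eef_pos: [0.5672, -0.0356, 0.0779]
ee_rot: [-3.142, 0.0, -2.93]
force: [0.3, 0.4, -3.5]
width: 0.0599
gripper_force: 60.0
```

```bash
python3 go.py .6045 -.0261 .0772 -167.9
python3 - <<'E'
from h import *
im,d=arm.grab_frame('scene'); a=rect('scene',im,.014,.6,-.03,.1,.0004)
cv2.imwrite('pics/s3.png',a[...,::-1])
E
```

```text
tr cm [-3.84  0.15  0.07] rot [-0.01  0.01  0.04]
t 4.85 at [ 0.5672 -0.0356  0.0779] [-1.7999e+02  1.0000e-02 -1.6786e+02] w 0.059908974704222226 gf 59.99886095523834 F [ 0.3  0.4 -3.5] q [ 0.28  0.34 -0.43  0.   -0.8  -1.64]
```

View pics/s3.png

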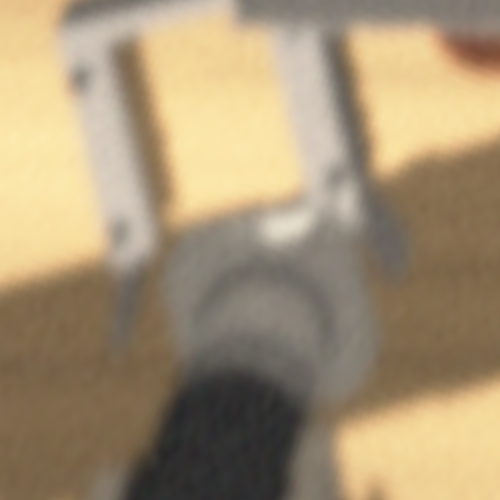

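The crop shows the foot between the guides, with its edges near columns 165 and 378. The lip edges are at (155,245) and (315,200), so it is centred to within about 1–2 mm. I'll continue.

Request:
{"name": "move_arm", "arguments": {"rows": [{"translation": [-0.5, 0, 0], "rot": [0, 0, 0], "hand": 0.6}, {"translation": [-1, 0.05, 0.03], "rot": [0, 0, 0], "hand": 0.6}, {"translation": [-1.5, 0.05, 0.05], "rot": [0, 0, 0], "hand": 0.6}, {"translation": [-2, 0.1, 0.05], "rot": [0, 0, 0], "hand": 0.6}, {"translation": [-2.5, 0.1, 0.05], "rot": [0, 0, 0], "hand": 0.6}, {"translation": [-2.5, 0.1, 0.05], "rot": [0, 0, 0], "hand": 0.6}]}}

```text
t: 5.4
eef_pos: [0.5917, -0.0293, 0.0777]
ee_rot: [-3.141, 0.001, -2.93]
force: [1.1, -0.2, -4.6]
width: 0.0601
gripper_force: 60.0
```

```bash
python3 go.py .6239 -.0213 .0772 -167.9
```

```text
tr cm [-3.31  0.11  0.05] rot [-0.01  0.05  0.05]
t 5.4 at [ 0.5917 -0.0293  0.0777] [-1.7999e+02  5.0000e-02 -1.6785e+02] w 0.06005956032518158 gf 59.99885559082031 F [ 1.1 -0.2 -4.6] q [ 0.28  0.38 -0.37  0.   -0.82 -1.64]
```

Request:
{"name": "move_arm", "arguments": {"rows": [{"translation": [-0.5, 0, 0], "rot": [0, 0, 0], "hand": 0.6}, {"translation": [-1.1, 0.05, 0.03], "rot": [0, 0, 0], "hand": 0.6}, {"translation": [-1.7, 0.05, 0.05], "rot": [0, 0, 0], "hand": 0.6}, {"translation": [-2.3, 0.1, 0.05], "rot": [0, 0, 0], "hand": 0.6}, {"translation": [-2.9, 0.1, 0.05], "rot": [0, 0, 0], "hand": 0.6}, {"translation": [-3.4, 0.1, 0.05], "rot": [0, 0, 0], "hand": 0.6}, {"translation": [-3.4, 0.1, 0.05], "rot": [0, 0, 0], "hand": 0.6}]}}

```text
t: 5.98
eef_pos: [0.6247, -0.0212, 0.0771]
ee_rot: [-3.141, 0.001, -2.93]
force: [0.6, 0.8, -3.5]
width: 0.0599
gripper_force: 60.0
```

```bash
python3 go.py .653 -.014 .0772 -167.9
```

```text
tr cm [-2.92  0.11 -0.01] rot [-0.01  0.03  0.04]
t 5.9833 at [ 0.6247 -0.0212  0.0771] [-1.7999e+02  3.0000e-02 -1.6786e+02] w 0.05985027120341048 gf 59.99886989593506 F [ 0.6  0.8 -3.5] q [ 0.28  0.42 -0.3   0.   -0.85 -1.64]
```

Still free. I'll go on towards the stop and slow down at the end.

Request:
{"name": "move_arm", "arguments": {"rows": [{"translation": [-0.6, 0, 0], "rot": [0, 0, 0], "hand": 0.6}, {"translation": [-1.2, 0.05, 0], "rot": [0, 0, 0], "hand": 0.6}, {"translation": [-1.8, 0.05, 0], "rot": [0, 0, 0], "hand": 0.6}, {"translation": [-2.2, 0.1, 0], "rot": [0, 0, 0], "hand": 0.6}, {"translation": [-2.5, 0.1, 0], "rot": [0, 0, 0], "hand": 0.6}, {"translation": [-2.5, 0.1, 0], "rot": [0, 0, 0], "hand": 0.6}]}}

```text
t: 6.48
eef_pos: [0.6484, -0.0151, 0.077]
ee_rot: [-3.142, 0.0, -2.93]
force: [0.4, 0.6, -4.1]
width: 0.0602
gripper_force: 60.0
```

Request:
{"name": "move_arm", "arguments": {"rows": [{"translation": [-0.2, 0, 0], "rot": [0, 0, 0], "hand": 0.6}, {"translation": [-0.4, 0, 0], "rot": [0, 0, 0], "hand": 0.6}, {"translation": [-0.4, 0, 0], "rot": [0, 0, 0], "hand": 0.6}, {"translation": [-0.4, 0, 0], "rot": [0, 0, 0], "hand": 0.6}]}}

```text
t: 6.82
eef_pos: [0.6516, -0.0144, 0.0772]
ee_rot: [3.142, -0.0, -2.93]
force: [-0.2, 0.1, -4.6]
width: 0.06
gripper_force: 60.0
```

```bash
python3 go.py .653 -.014 .0772 -167.9
```

```text
tr cm [-0.15  0.01 -0.  ] rot [ 0.   -0.    0.03]
t 6.8167 at [ 0.6516 -0.0144  0.0772] [ 180.     -0.   -167.87] w 0.05998018436861086 gf 59.998619556427 F [-0.2  0.1 -4.6] q [ 0.28  0.46 -0.24 -0.   -0.88 -1.64]
```

Not yet touching the stop. I'll creep on in small steps.

Request:
{"name": "move_arm", "arguments": {"rows": [{"translation": [-0.1, 0, 0], "rot": [0, 0, 0], "hand": 0.6}, {"translation": [-0.2, 0, 0], "rot": [0, 0, 0], "hand": 0.6}, {"translation": [-0.2, 0, 0], "rot": [0, 0, 0], "hand": 0.6}]}}

```text
t: 7.07
eef_pos: [0.6538, -0.014, 0.0772]
ee_rot: [-3.142, 0.0, -2.93]
force: [1.4, 0.2, -5.2]
width: 0.06
gripper_force: 60.0
```

Request:
{"name": "move_arm", "arguments": {"rows": [{"translation": [-0.1, 0, 0], "rot": [0, 0, 0], "hand": 0.6}, {"translation": [-0.2, 0, 0], "rot": [0, 0, 0], "hand": 0.6}, {"translation": [-0.2, 0, 0], "rot": [0, 0, 0], "hand": 0.6}]}}

```text
t: 7.32
eef_pos: [0.6555, -0.0136, 0.0771]
ee_rot: [-3.142, -0.0, -2.93]
force: [-0.6, -0.1, -5.0]
width: 0.06
gripper_force: 60.0
```

Request:
{"name": "move_arm", "arguments": {"rows": [{"translation": [-0.1, 0, 0], "rot": [0, 0, 0], "hand": 0.6}, {"translation": [-0.2, 0, 0], "rot": [0, 0, 0], "hand": 0.6}, {"translation": [-0.2, 0, 0], "rot": [0, 0, 0], "hand": 0.6}]}}

```text
t: 7.57
eef_pos: [0.6568, -0.0134, 0.0769]
ee_rot: [-3.142, -0.002, -2.93]
force: [-2.5, -0.1, -3.3]
width: 0.06
gripper_force: 60.0
```

Request:
{"name": "move_arm", "arguments": {"rows": [{"translation": [-0.1, 0, 0], "rot": [0, 0, 0], "hand": 0.6}, {"translation": [-0.2, 0, 0], "rot": [0, 0, 0], "hand": 0.6}, {"translation": [-0.2, 0, 0], "rot": [0, 0, 0], "hand": 0.6}]}}

```text
t: 7.82
eef_pos: [0.6582, -0.0132, 0.077]
ee_rot: [-3.141, -0.003, -2.93]
force: [-6.3, -0.4, 0.9]
width: 0.0601
gripper_force: 60.0
```

Stop contact felt (Fx −6 N). I'll ease back 2 mm and set the canister down.

Request:
{"name": "move_arm", "arguments": {"rows": [{"translation": [0.2, 0, 0], "rot": [0, 0, 0], "hand": 0.6}, {"translation": [0.2, 0, 0.1], "rot": [0, 0, 0], "hand": 0.6}, {"translation": [0.2, 0, 0.15], "rot": [0, 0, 0], "hand": 0.6}, {"translation": [0.2, 0, 0.2], "rot": [0, 0, 0], "hand": 0.6}, {"translation": [0.2, 0, 0.2], "rot": [0, 0, 0], "hand": 0.6}]}}

```text
t: 8.23
eef_pos: [0.6571, -0.0134, 0.0762]
ee_rot: [-3.141, -0.0, -2.93]
force: [-7.4, -1.0, 5.7]
width: 0.0599
gripper_force: 60.0
```

```bash
python3 go.py .656 -.0135 .0755 -167.9
python3 - <<'E'
from h import *
s=arm.get_state(); print(s['moment'])
im,d=arm.grab_frame('scene'); 
for l in('cap_top','canister','track'):
    for r in arm.pinpoint(l,'scene')[:2]: print(l,r['p'],toW('scene',r['point']).round(4))
cv2.imwrite('pics/s4.png',cv2.resize(im[150:270,220:380,::-1],(640,480),interpolation=cv2.INTER_CUBIC))
E
```

```text
tr cm [0.11 0.01 0.07] rot [-0.02 -0.03  0.05]
t 8.2333 at [ 0.6571 -0.0134  0.0762] [-1.7998e+02 -3.0000e-02 -1.6785e+02] w 0.05992653973016798 gf 60.00175595283508 F [-7.4 -1.   5.7] q [ 0.28  0.47 -0.22  0.   -0.88 -1.64]
[-0.18070159  3.05920407  0.07109091]
cap_top 0.91 [ 0.6608 -0.0104  0.087 ]
cap_top 0.6 [ 5.988e-01 -4.741e-01 -3.000e-04]
canister 0.53 [ 6.543e-01 -1.520e-02 -2.000e-04]
track 0.92 [ 0.3837  0.1752 -0.0034]
track 0.91 [ 0.4921 -0.251  -0.0028]
```

View pics/s4.png

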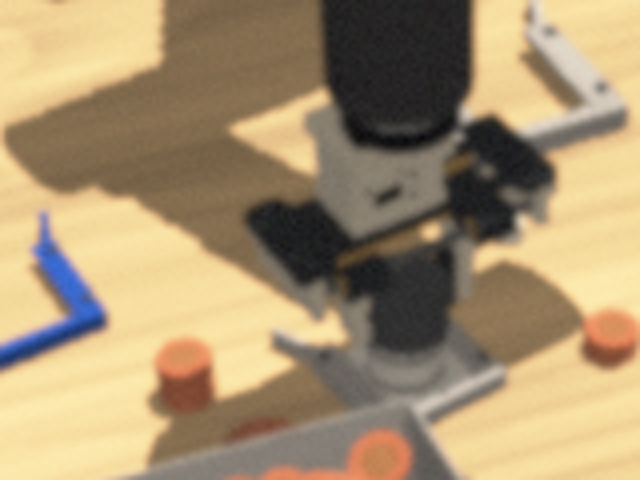

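The canister sits inside the track at about (405,365) in the crop. The residual moment suggests a slight lean in the grip, so I'll release, let it settle, and regrip.

Request:
{"name": "move_arm", "arguments": {"rows": [{"translation": [0.1, 0, 0], "rot": [0, 0, 0], "hand": 0.5}, {"translation": [0.1, 0, 0], "rot": [0, 0, 0], "hand": 0.2}, {"translation": [0.1, 0, 0], "rot": [0, 0, 0], "hand": 0.15}, {"translation": [0.1, 0, 0], "rot": [0, 0, 0], "hand": 0.15}, {"translation": [0.1, 0, 0], "rot": [0, 0, 0], "hand": 0.15}]}}

```text
t: 8.85
eef_pos: [0.6576, -0.0131, 0.0757]
ee_rot: [-3.141, 0.002, -2.93]
force: [-0.2, 0.4, -0.1]
width: 0.0738
gripper_force: 0.0
```

```bash
python3 go.py .656 -.0135 .076 -167.9
python3 - <<'E'
from h import *
s=arm.get_state(); print(s['moment'])
im,d=arm.grab_frame('scene'); C=cloud('scene',d)
for l in('cap_top','canister'):
    for r in arm.pinpoint(l,'scene')[:1]: print(l,r['p'],toW('scene',r['point']).round(4))
E
```

```text
tr cm [ 0.17 -0.   -0.03] rot [-0.01  0.12  0.05]
t 8.85 at [ 0.6576 -0.0131  0.0757] [-1.7999e+02  1.2000e-01 -1.6785e+02] w 0.07375606372453458 gf 0.0 F [-0.2  0.4 -0.1] q [ 0.28  0.47 -0.22  0.   -0.88 -1.64]
[-0.02654913 -0.00616256 -0.02813205]
cap_top 0.97 [ 0.657  -0.0109  0.0858]
canister 0.73 [ 0.6542 -0.0138 -0.0019]
```

Request:
{"name": "move_arm", "arguments": {"rows": [{"translation": [0.2, 0, 0], "rot": [0, 0, 0], "hand": 0.2}, {"translation": [0.2, 0, 0], "rot": [0, 0, 0], "hand": 0.3}, {"translation": [0.2, 0, 0], "rot": [0, 0, 0], "hand": 0.45}, {"translation": [0.2, 0, 0], "rot": [0, 0, 0], "hand": 0.6}, {"translation": [0.2, 0, 0], "rot": [0, 0, 0], "hand": 0.6}, {"translation": [0.2, 0, 0], "rot": [0, 0, 0], "hand": 0.6}, {"translation": [0.2, 0, 0], "rot": [0, 0, 0], "hand": 0.6}], "squeeze": 60}}

```text
t: 9.58
eef_pos: [0.6545, -0.0139, 0.0751]
ee_rot: [-3.142, -0.0, -2.93]
force: [-0.9, -0.4, 1.5]
width: 0.0599
gripper_force: 60.0
```

Request:
{"name": "move_arm", "arguments": {"rows": [{"translation": [0, 0, 0], "rot": [0, 0, -3], "hand": 0.6}, {"translation": [0, 0, 0], "rot": [0, 0, -6], "hand": 0.6}, {"translation": [0, 0, 0], "rot": [0, 0, -9], "hand": 0.6}, {"translation": [0, 0, 0], "rot": [0, 0, -12], "hand": 0.6}, {"translation": [0, 0, -0.05], "rot": [0, 0, -15], "hand": 0.6}, {"translation": [0, 0, -0.05], "rot": [0, 0, -15], "hand": 0.6}]}}

```text
t: 10.08
eef_pos: [0.6539, -0.0136, 0.0753]
ee_rot: [3.141, -0.001, -2.666]
force: [-1.2, 1.8, -1.1]
width: 0.06
gripper_force: 60.0
```

```bash
python3 go.py .656 -.0135 .076 -167.9
python3 - <<'E'
from h import *
print(arm.get_state()['moment'])
E
```

```text
tr cm [-0.19 -0.08 -0.07] rot [ 0.04 -0.06 15.14]
t 10.0833 at [ 0.6539 -0.0136  0.0753] [ 1.7995e+02 -5.0000e-02 -1.5276e+02] w 0.059995178664205166 gf 59.998818039894104 F [-1.2  1.8 -1.1] q [ 0.28  0.47 -0.23 -0.   -0.88 -1.37]
[0.5007096  0.49505684 0.01792027]
```

Request:
{"name": "move_arm", "arguments": {"rows": [{"translation": [0, 0, -0.02], "rot": [0, 0, -5], "hand": 0.6}, {"translation": [0, 0, -0.05], "rot": [0, 0, -10], "hand": 0.6}, {"translation": [0, 0, -0.07], "rot": [0, 0, -15], "hand": 0.6}, {"translation": [0, 0, -0.1], "rot": [0, 0, -20], "hand": 0.6}, {"translation": [0, 0, -0.12], "rot": [0, 0, -25], "hand": 0.6}, {"translation": [0, 0, -0.14], "rot": [0, 0, -30], "hand": 0.6}]}}

```text
t: 10.58
eef_pos: [0.6542, -0.0136, 0.0768]
ee_rot: [3.141, -0.0, -2.143]
force: [-1.5, 1.6, -1.0]
width: 0.0599
gripper_force: 60.0
```

```bash
python3 go.py .656 -.0135 .076 -167.9
python3 - <<'E'
from h import *
print(arm.get_state()['moment'])
im,d=arm.grab_frame('scene')
cv2.imwrite('pics/s5.png',cv2.resize(im[190:270,260:370,::-1],(770,560),interpolation=cv2.INTER_CUBIC))
E
```

```text
tr cm [-0.1  -0.15  0.08] rot [ 4.000e-02 -2.000e-02  4.514e+01]
t 10.5833 at [ 0.6542 -0.0136  0.0768] [ 1.7996e+02 -1.0000e-02 -1.2276e+02] w 0.0599017848114431 gf 59.99689757823944 F [-1.5  1.6 -1. ] q [ 0.28  0.46 -0.23 -0.   -0.88 -0.85]
[ 0.50012604  0.50610001 -0.18400571]
```

View pics/s5.png

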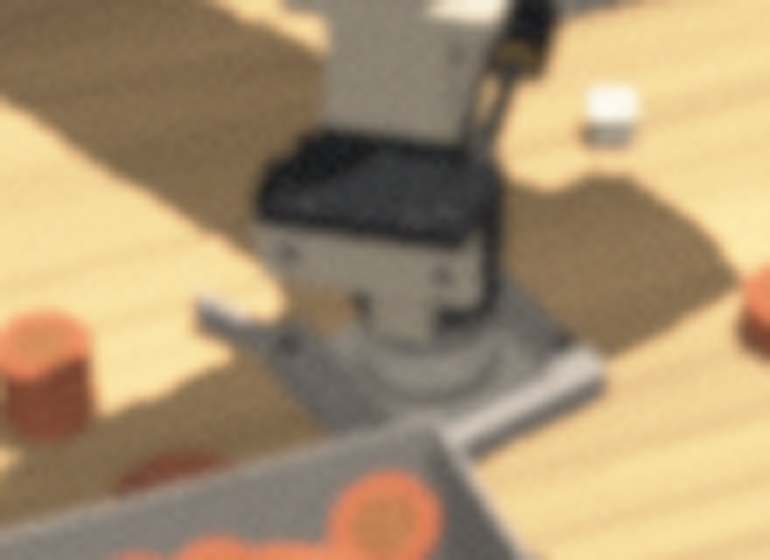

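The foot stays square against the stop in the crop while the gripper turns. I'll turn 50° more.

Request:
{"name": "move_arm", "arguments": {"rows": [{"translation": [0, 0, -0.02], "rot": [0, 0, -6], "hand": 0.6}, {"translation": [0, 0, -0.05], "rot": [0, 0, -12], "hand": 0.6}, {"translation": [0, 0, -0.07], "rot": [0, 0, -18], "hand": 0.6}, {"translation": [0, 0, -0.09], "rot": [0, 0, -24], "hand": 0.6}, {"translation": [0, 0, -0.1], "rot": [0, 0, -30], "hand": 0.6}, {"translation": [0, 0, -0.1], "rot": [0, 0, -36], "hand": 0.6}, {"translation": [0, 0, -0.1], "rot": [0, 0, -42], "hand": 0.6}, {"translation": [0, 0, -0.1], "rot": [0, 0, -48], "hand": 0.6}]}}

```text
t: 11.3
eef_pos: [0.6538, -0.0135, 0.0778]
ee_rot: [3.14, 0.001, -1.305]
force: [-3.9, 2.3, 1.9]
width: 0.0601
gripper_force: 60.0
```

Request:
{"name": "move_arm", "arguments": {"rows": [{"translation": [0, 0, 0], "rot": [0, 0, -4], "hand": 0.6}, {"translation": [0, 0, 0], "rot": [0, 0, -4], "hand": 0.6}]}}

```text
t: 11.47
eef_pos: [0.654, -0.0135, 0.0779]
ee_rot: [3.141, 0.001, -1.237]
force: [-2.7, 2.3, 0.8]
width: 0.0602
gripper_force: 60.0
```

```bash
python3 go.py .656 -.0135 .076 -167.9; python3 -c "
from h import *
print(arm.get_state()['moment'])"
```

```text
tr cm [ 0.06 -0.19  0.18] rot [ 7.000e-02 -2.000e-02  9.702e+01]
t 11.4667 at [ 0.654  -0.0135  0.0779] [ 1.7995e+02  3.0000e-02 -7.0880e+01] w 0.06015953862498368 gf 59.99892175197601 F [-2.7  2.3  0.8] q [ 0.28  0.46 -0.23 -0.   -0.88  0.06]
[0.85948268 1.30760833 0.00223724]
```

Request:
{"name": "move_arm", "arguments": {"rows": [{"translation": [0, 0, -0.1], "rot": [0, 0, 0], "hand": 0.6}, {"translation": [0, 0, -0.2], "rot": [0, 0, 0], "hand": 0.6}, {"translation": [0, 0, -0.3], "rot": [0, 0, 0], "hand": 0.6}, {"translation": [0, 0, -0.3], "rot": [0, 0, 0], "hand": 0.6}]}}

```text
t: 11.8
eef_pos: [0.6546, -0.0139, 0.0811]
ee_rot: [-3.142, -0.0, -1.239]
force: [-1.7, 0.5, -2.3]
width: 0.0597
gripper_force: 60.0
```

Request:
{"name": "move_arm", "arguments": {"rows": [{"translation": [0, 0, -0.1], "rot": [0, 0, 0], "hand": 0.6}, {"translation": [0, 0, -0.2], "rot": [0, 0, 0], "hand": 0.6}, {"translation": [0, 0, -0.3], "rot": [0, 0, 0], "hand": 0.6}, {"translation": [0, 0, -0.3], "rot": [0, 0, 0], "hand": 0.6}]}}

```text
t: 12.13
eef_pos: [0.6547, -0.0139, 0.0843]
ee_rot: [-3.141, -0.0, -1.237]
force: [-1.3, 1.5, -0.6]
width: 0.0601
gripper_force: 60.0
```

The cap is free. I'll lift it straight up by 3.3 cm, slowly.

Request:
{"name": "move_arm", "arguments": {"rows": [{"translation": [0, 0, -0.4], "rot": [0, 0, 0], "hand": 0.6}, {"translation": [0, 0, -0.9], "rot": [0, 0, 0], "hand": 0.6}, {"translation": [0, 0, -1.5], "rot": [0, 0, 0], "hand": 0.6}, {"translation": [0, 0, -2.1], "rot": [0, 0, 0], "hand": 0.6}, {"translation": [0, 0, -2.7], "rot": [0, 0, 0], "hand": 0.6}, {"translation": [0, 0, -3.2], "rot": [0, 0, 0], "hand": 0.6}, {"translation": [0, 0, -3.3], "rot": [0, 0, 0], "hand": 0.6}, {"translation": [0, 0, -3.3], "rot": [0, 0, 0], "hand": 0.6}]}}

```text
t: 12.8
eef_pos: [0.6549, -0.0138, 0.1179]
ee_rot: [-3.14, -0.0, -1.237]
force: [-0.6, -0.0, -1.5]
width: 0.0599
gripper_force: 60.0
```

Request:
{"name": "move_arm", "arguments": {"rows": [{"translation": [0, 0, 0], "rot": [0, 0, 0], "hand": 0.6}, {"translation": [0, 0, 0], "rot": [0, 0, 0], "hand": 0.6}, {"translation": [0, 0, 0], "rot": [0, 0, 0], "hand": 0.6}, {"translation": [0, 0, 0], "rot": [0, 0, 0], "hand": 0.6}]}}

```text
t: 13.13
eef_pos: [0.6543, -0.0139, 0.1166]
ee_rot: [3.141, 0.0, -1.237]
force: [0.2, -0.2, -1.2]
width: 0.06
gripper_force: 60.0
```

Run:
```python
from h import *
im,d=arm.grab_frame('scene')
for l in('cap_top','canister','canister_mouth','cap','track'):
    for r in arm.pinpoint(l,'scene')[:2]: print(l,r['p'],toW('scene',r['point']).round(4))
cv2.imwrite('pics/s6.png',cv2.resize(im[190:270,260:370,::-1],(770,560),interpolation=cv2.INTER_CUBIC))
```

```text
cap_top 0.6 [ 0.6563 -0.0118  0.1271]
canister 0.87 [ 6.535e-01 -1.310e-02 -2.000e-04]
canister_mouth 0.77 [ 0.6525 -0.0122  0.0687]
canister_mouth 0.16 [ 0.6541 -0.0102  0.1292]
cap 0.59 [ 0.6553 -0.0107  0.0922]
cap 0.28 [ 0.6522 -0.0124  0.0015]
track 0.81 [ 0.6529 -0.0139  0.001 ]
track 0.78 [ 0.4931 -0.2536 -0.005 ]
```

View pics/s6.png

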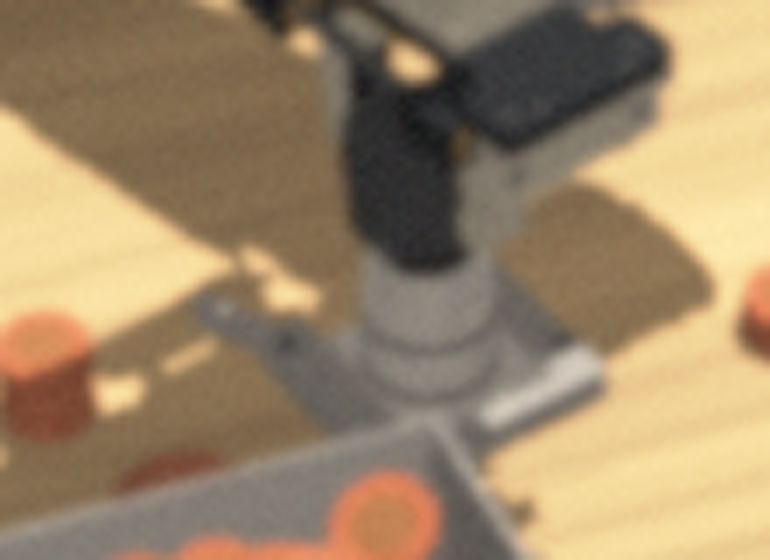

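The cap (410,170) hangs level over the neck (425,300), and the canister sits at the stop. The rim is at about 92 mm and the force equals the cap's weight, so I'll hand it in.

```bash
python3 -c "
from station import arm
print(arm.job_done())"
```

```text
the job is handed in; nothing more can be done
None
```

I handed the job in at about 13.4 s with the canister home in the track against the stop. The unscrewed cap is held level, its rim about 92 mm above the canister's underside (about 2 cm above the mouth). The hand-in returned no verdict.

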